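# Lay out the site compound on the drawing

### The job

Set up the compound models on the layout drawing for the planning meeting, left and right being as you see them from the robot's side of the drawing. Stand the white cabin just left of the grey building, level with its middle and about 2 cm away, and stack the blue cabin squarely on top of it. Set the red container and the yellow skip in line between the tree and the gatehouse, the container next to the tree, the skip between the container and the gatehouse, with even gaps all along the row. Every model stands upright and square to the drawing with its long side running left to right; do not disturb the eraser or the tape measure.

Things in the scene. Friction and masses are not known exactly. Their poses are not given: they have to be found in the camera images.
- plan: The layout drawing: an off-white sheet on a fixed rigid board, 250 mm (x) by 340 mm (y), 6 mm thick, with thin blue-grey lines, lying flat on the table. Origin at the centre of its UNDERSIDE, so models stand at z = +6 mm. Its x axis points away from the robot (behind / back of the drawing), its y axis to the left as the robot looks at it; the row of seven small ticks is on its back edge, to the right. The printed lines mark nothing that matters.
- tree: Model tree fixed to the drawing near its front edge, at the left or the right end: green ball crown about 40 mm across, 56 mm high, on a 40 mm round brown base. Origin at the underside centre (on the drawing's top face); axes parallel to the drawing's. Tree and gatehouse stand 250 mm apart, centre to centre, on a line parallel to the drawing's y axis.
- gatehouse: Model gatehouse fixed to the drawing near its front edge, at the other end from the tree: dark square hut with light windows and an orange flat roof 40 x 40 mm, 37 mm high. Origin at the underside centre (on the drawing's top face); axes parallel to the drawing's.
- building: Model of the new building, fixed near the back of the drawing: grey concrete frame of three slabs, 70 x 70 mm, 54 mm high with its starter bars. Origin at the underside centre (on the drawing's top face); axes parallel to the drawing's.
- white_cabin_mid (a point): Loose model: white office cabin with grey frame and dark windows, about 70 g, 80 x 34 x 36 mm high (long side along its x axis, short side along y, z up), solid flat roof. This point is its centre, 18 mm above its underside.
- blue_cabin_mid (a point): Loose model: blue office cabin with pale frame and dark windows, about 70 g, 80 x 34 x 36 mm high (long side along its x axis, short side along y, z up), solid flat roof. This point is its centre, 18 mm above its underside.
- container_mid (a point): Loose model: red ribbed shipping container, about 80 g, 80 x 34 x 36 mm high (long side along its x axis, short side along y, z up), solid flat roof. This point is its centre, 18 mm above its underside.
- skip_mid (a point): Loose model: yellow open-topped waste skip with sloping ends, about 50 g, 52 mm long at the rim (along its x axis), 32 mm wide (y), 24 mm high. Its two long sides are upright and stiff. This point is its centre, 12 mm above its underside.
- eraser_mid (a point): Bystander, loose: white eraser in a pink sleeve, 36 x 18 x 12 mm, lying on the table among the loose models. This point is its centre, 6 mm up. Not to be disturbed.
- tape_mid (a point): Bystander, loose: yellow and black tape measure, about 62 x 38 mm and 58 mm high, standing on the table at the far right beyond the loose models. This point is its centre, 29 mm up. Not to be disturbed.
There are look-alikes about, which are no part of the job. Of the things that look like the part that bears blue_cabin_mid, the larger one is meant.

How it is judged:
By the outcome, as a careful person would: the job done as asked, in the order asked, and still so for the second after the job is handed in, with the robot touching nothing.
It also fails if it takes over 115 s, if anything falls off the work surface, if the arm or the gripper's body presses on something with over 40 N, if the wrist force passes 120 N, or if a joint passes its speed limit or range.

### The arm

A 6-joint arm with a two-finger parallel gripper is mounted at the origin on the work surface. World frame = base frame: x ahead of the robot, y to its left, z up, the work surface at z = 0. Lengths are in m, angles in rad, forces in N, time in s.
With the tool pointing down it reaches from about 0.325 to 0.775 m from the base axis. Payload 9.3 kg.
Tool frame: the origin (TCP) lies midway between the tips of the shut fingers; the grasp point (between the pads) lies 19 mm behind it (pinch_z is the distance from the TCP to the grasp point, in m); z points along the fingers, y is the line along which they close (so a half turn about z gives the same grasp; the last joint's range is limited). The gripper opens to 85 mm and grips with 20 to 120 N. Pads are 22 mm wide; open, the fingers measure 114 mm over their backs; the gripper's body (76 mm by 85 mm) begins 54 mm behind the grasp point. The pads swing forward as they close: fully open they stand 13 mm farther back than shut.
Start: joints at [-1.326, 0.259, 0.021, 1.334, 0, 1.418], TCP at [0.213, -0.507, 0.231] pointing down, gripper open.
Joint ranges: [-3.04, 3.04], [-0.91, 1.82], [-1.04, 1.36], [-1.92, 1.95], [-1.52, 1.45], [-3.14, 3.14]. Speed limits (rad/s): [2.22, 2.22, 2.79, 3.14, 3.14, 3.14].

### API

Orientations are given as [roll, pitch, yaw] about the fixed x, y, z axes, in that order (R = Rz(yaw) Ry(pitch) Rx(roll)).
In Python, from bench import observe, get_image, camera_model, hand_in, trace, pinch_z gives the robot as it stands. The module is installed in compiled form; this text tells all that it offers.
- The arm moves only by the tool jog_arm, never from a script. Its argument "steps" is a list of rows, each a list of 5 numbers: the shift along the tool's x, y, z as a fraction of full scale, then the turn about the tool's z as a fraction of full scale, then the gripper command: -1 is shut, 1 is fully open, values between are in proportion. A call has 1 to 5 rows; each row shifts and turns the commanded pose from where the row before left it, along the tool's axes as they then stand; what a row does not reach is not made up. Full scale, the value 1, is 0.03 m for a shift and 6 degrees for a turn. A row lasts 1/10 s, in which the tool goes at most 50 mm and 8.59 degrees, less where a joint would pass 70% of its speed; a pose out of reach is approached as far as the arm can. A call with a number of a shift or a turn outside -1 to 1 is refused whole. A call with a gripper value outside its range is refused whole. The fingers move at their own pace and stop on an object; "force" is the grip in N (left out, the last holds). Time passes only in rows, so rows that do not move let the fingers close. It gives the time, the measured TCP pose, the force, the opening and the grip force at its end, in the units of the state.
- observe(): the state, without advancing time (a new reading comes with each control period).
- get_image(name): name is "scene" or "top"; returns the picture (400x640x3 uint8, red, green, blue); there is no depth.
- camera_model(name): a dict with "fovy" (degrees; the focal length in pixels is half the picture's height over the tangent of half this angle, whatever the lens; pixels are square), "cx", "cy" (the principal point, pixels), "R" (3x3) and "t" (3): a world point X has camera coordinates R X + t. Camera axes: x right, y down, z forward; pixel columns grow to the right and rows downward; lengths in m; the calibration is good to about 2 mm. A picture is of the moment at which its call begins. camera_model takes no time and is no camera call.
- hand_in(): hands the job in; it is judged then, once.
Trained networks look in the newest picture that a camera, given by its name, has taken for a name from the list of things; names that differ only in an ending like _2 or _b are one class to them, and where a whole thing is asked for, a point or a joint stands for the part that bears it (a point fixed in the world has none). Each returns a list of dicts, best first, with "score" (0 to 1); they miss things now and then, are a little off and sometimes report something else, mostly with a low value. They report only what shows in the picture. A call takes as long as a camera call. They do not tell look-alikes from the thing itself.
- trace(camera, name): "pixels" (400x640 bool, what is visible of it) and "rect" ([left, top, width, height] in pixels, round what is visible of it).
The state is a dict: "clock": time; "joint_pos": joint angles; "qvel": joint speeds; "joint_torque": joint torques, N m; "position": TCP position; "orientation": TCP orientation; "ft_force": force on the tool from outside, world axes, zero at the start; "moment": the same for the moment, N m; "finger_gap": finger opening in m; "grip_force": force on a finger pad.
Only numpy, scipy, OpenCV 4.12 (cv2) and the standard library are available. Lean on these libraries where they do the work, as an engineer would, in place of code of your own. Each camera call takes 0.05 s, during which the arm holds its last target. There are 200 camera calls.

## Working session

There is one attempt and no reset: what is moved stays moved. The work goes in short steps, Python scripts to look and compute and a tool call to move; the robot and the scene stay as the last step left them, time stands still between calls to the robot, and variables do not carry over. Pictures are saved under pics/ and viewed, at most 14 in all, crops included, and the job is handed in when it is done.

Besides the shell and the picture viewer there is one more tool, called after "Emit:" in YAML: its name, and indented under it one key for each argument. jog_arm: Moves the arm, as the interface text tells. Shift numbers are shares of 0.03 m and turn numbers shares of 6 degrees, none past 1 either way. Its arguments: {"type":"object","properties":{"steps":{"type":"array"},"force":{"type":"number"}},"required":["steps"]}

```bash
mkdir -p pics; python3 - <<'E'
from bench import *
import cv2
print(observe(), pinch_z)
for n in("scene","top"):
    im=get_image(n); cv2.imwrite(f"pics/{n}0.png",im[:,:,::-1]); print(n,camera_model(n))
E
```

```text
{'clock': 0.0, 'joint_pos': array([-1.32558508e+00,  2.59206939e-01,  2.07803390e-02,  1.33368173e+00,
       -2.12238128e-05,  1.41819587e+00]), 'qvel': array([ 0.0001793 , -0.00070455,  0.00067222,  0.00020511, -0.00063502,
       -0.00056905]), 'joint_torque': array([-1.14853287e-04, -5.55639589e+01,  3.44529390e+01,  1.37196484e-02,
       -7.91161347e-05,  6.44902329e-06]), 'position': array([ 0.21299575, -0.50679612,  0.23066546]), 'orientation': array([-3.14029267e+00, -1.78459220e-04,  3.97811599e-01]), 'ft_force': array([-0.38047759,  0.2014052 ,  0.4740696 ]), 'moment': array([-0.01379569, -0.03702376,  0.01245005]), 'grip_force': 0.0, 'finger_gap': 0.08541188467497798} 0.0187
scene {'fovy': 45.13544769575839, 'cx': 321.29797189873113, 'cy': 201.42201198393553, 'R': array([[ 0.81390933,  0.58099045,  0.00130039],
       [ 0.47538668, -0.66467898, -0.57637606],
       [-0.33400465,  0.46973604, -0.81718354]]), 't': array([-0.45584313, -0.24335242,  1.29308624])}
top {'fovy': 56.35982390807113, 'cx': 324.6061429319413, 'cy': 195.8287512826106, 'R': array([[-0.01837709, -0.99978449,  0.0096571 ],
       [-0.98330383,  0.01632355, -0.18123775],
       [ 0.18104105, -0.01282649, -0.9833919 ]]), 't': array([-0.0245822 ,  0.56224446,  0.89550141])}
```

View pics/top0.png

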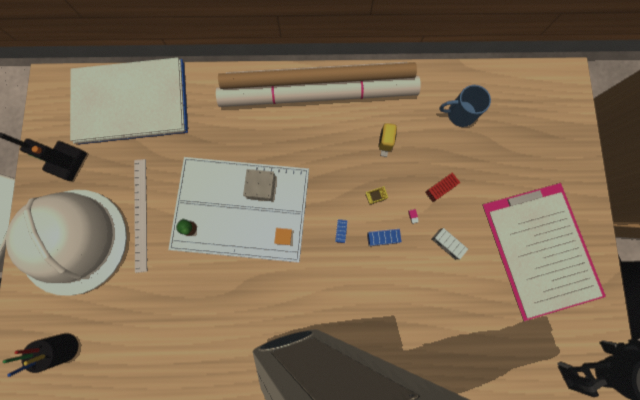

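View pics/scene0.png

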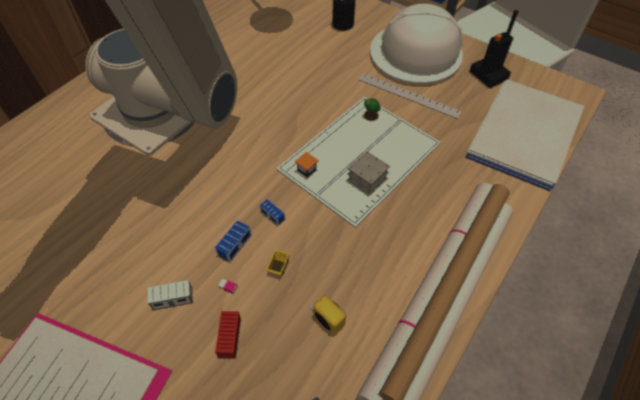

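The top view (up = +x, left = +y) shows the tree at (185,227), so at the left. The gatehouse is at (284,236) and the building at (260,185). Two blue cabins show, at (384,238), the larger, and (341,231), the smaller. Also visible are the red container (443,187), white cabin (450,243), skip (376,195), eraser (413,216) and tape measure (388,137).

The larger blue one at (384,238) fits "the larger one is meant". I'll confirm it in a crop and fit all the poses.

```bash
cat > h.py <<'E'
import numpy as np, cv2
from bench import *
from scipy.optimize import minimize
S=4
def proj(n,X):
    c=camera_model(n); f=200/np.tan(np.radians(c["fovy"]/2))
    p=np.asarray(X)@np.array(c["R"]).T+c["t"]; return np.c_[f*p[:,0]/p[:,2]+c["cx"],f*p[:,1]/p[:,2]+c["cy"]]
def ground(n,uv,z):
    c=camera_model(n); f=200/np.tan(np.radians(c["fovy"]/2)); R=np.array(c["R"])
    d=R.T@np.array([(uv[0]-c["cx"])/f,(uv[1]-c["cy"])/f,1]); o=-R.T@np.array(c["t"]); return o+d*(z-o[2])/d[2]
def verts(q,shape,z0):
    L,W,H,L0=shape; v=np.array([[sx*(L if k else L0)/2,sy*W/2,z0+k*H] for sx in(-1,1) for sy in(-1,1) for k in(0,1)])
    c,s=np.cos(q[2]),np.sin(q[2]); v[:,:2]=v[:,:2]@np.array([[c,s],[-s,c]])+q[:2]; return v
def ren(n,v):
    h=cv2.convexHull(proj(n,v).astype(np.float32)); m=np.zeros((400*S,640*S),np.uint8)
    cv2.fillConvexPoly(m,np.round(((h+.5)*S-.5)*16).astype(np.int32),1,shift=4); return m
def fit(masks,shape,z0=0.,yaw=None):
    """masks {cam:400x640 bool}; returns x,y,yaw,mean IoU"""
    n0="top" if "top" in masks else list(masks)[0]
    ys,xs=np.nonzero(masks[n0]); p=ground(n0,(xs.mean(),ys.mean()),z0+shape[2]/2)[:2]
    big={n:cv2.resize(m.astype(np.uint8),None,fx=S,fy=S,interpolation=0) for n,m in masks.items()}
    def cost(q):
        r=0
        for n,b in big.items():
            m=ren(n,verts(q,shape,z0)); i=cv2.countNonZero(m&b); r-=i/max(1,cv2.countNonZero(m|b))
        return r/len(big)
    best=None
    for y in ([yaw] if yaw is not None else np.arange(6)*np.pi/6):
        s=np.array([[*p,y],[p[0]+.008,p[1],y],[p[0],p[1]+.008,y],[*p,y+.15]])
        r=minimize(cost,s[0],method="Nelder-Mead",options=dict(initial_simplex=s,xatol=1e-4,fatol=1e-5,maxiter=150))
        if best is None or r.fun<best.fun: best=r
    return best.x,-best.fun
def look(name,near=None,cams=("top","scene")):
    """near: {cam:(u,v)}"""
    out={}
    for n in cams:
        T=trace(n,name)
        if near is not None:
            T=[t for t in T if np.hypot(t["rect"][0]+t["rect"][2]/2-near[n][0],t["rect"][1]+t["rect"][3]/2-near[n][1])<25]
        if T: out[n]=T[0]["pixels"]; print(name,n,T[0]["rect"],round(T[0]["score"],2),len(T))
    return out
BOX=(.08,.034,.036,.08); SKIP=(.052,.032,.024,.036)
E
python3 - <<'E'
from h import *
I={n:get_image(n) for n in("top","scene")}
cv2.imwrite("pics/crop1.png",cv2.resize(np.hstack([I["top"][160:280,320:480],I["scene"][195:315,160:320]]),None,fx=2.4,fy=2.4,interpolation=cv2.INTER_CUBIC)[:,:,::-1])
for nm,sh,z,nr,y in [("plan",(.25,.34,.006,.25),0,None,-.05),("building",(.07,.07,.045,.07),.006,None,-.05),
  ("gatehouse",(.04,.04,.037,.04),.006,None,-.05),("tree",(.04,.04,.056,.04),.006,None,-.05),
  ("white_cabin_mid",BOX,0,dict(top=(450,243),scene=(170,295)),None),("blue_cabin_mid",BOX,0,dict(top=(384,238),scene=(233,241)),None),
  ("container_mid",BOX,0,dict(top=(443,187),scene=(228,334)),None),("skip_mid",SKIP,0,dict(top=(376,195),scene=(278,263)),None)]:
    m=look(nm,nr)
    print(nm,*[np.round(a,4) for a in fit(m,sh,z,y)])
for n,p in dict(eraser=(413,216),tape=(388,137)).items(): print(n,ground("top",p,.01))
E
```

```text
plan top [170.1, 157.4, 139.4, 102.7] 0.9 1
plan scene [279.1, 97.0, 160.3, 133.0] 0.69 2
plan [ 0.542   0.1904 -0.1106] 0.8478
building top [242.6, 169.1, 34.0, 32.5] 0.59 2
building scene [347.0, 153.8, 41.0, 39.9] 0.62 1
building [ 0.5982  0.1356 -0.1002] 0.9378
gatehouse top [274.7, 226.4, 19.8, 17.9] 0.76 1
gatehouse scene [293.1, 151.9, 22.9, 27.7] 0.82 1
gatehouse [ 0.4634  0.075  -0.1177] 0.8428
tree top [176.4, 222.0, 20.5, 14.6] 0.74 1
tree scene [364.1, 97.7, 18.8, 24.7] 0.66 1
tree [0.4931 0.3197 0.4662] 0.6438
white_cabin_mid top [434.8, 228.7, 30.9, 31.2] 0.69 1
white_cabin_mid scene [146.8, 280.4, 46.2, 29.1] 0.61 1
white_cabin_mid [ 0.4385 -0.3511  0.8204] 0.9515
blue_cabin_mid top [366.8, 229.5, 33.4, 18.7] 0.71 1
blue_cabin_mid scene [216.8, 219.9, 34.5, 42.5] 0.71 1
blue_cabin_mid [ 0.4579 -0.1836  1.647 ] 0.9488
container_mid top [425.5, 170.1, 36.6, 33.5] 0.69 1
container_mid scene [217.6, 309.1, 23.6, 49.9] 0.83 1
container_mid [ 0.5862 -0.3433  2.1622] 0.9203
skip_mid top [365.6, 188.2, 23.3, 12.5] 0.7 1
skip_mid scene [265.2, 252.1, 27.0, 23.2] 0.96 1
skip_mid [ 0.5682 -0.1694 -1.2602] 0.9298
eraser [ 0.51158062 -0.26639402  0.01      ]
tape [ 0.72999377 -0.21124799  0.01      ]
```

```bash
python3 - <<'E'
from h import *
m={}
for n in("top","scene"):
    get_image(n); p=trace(n,"plan")[0]["pixels"].astype(np.uint8)
    p=cv2.morphologyEx(p,cv2.MORPH_OPEN,np.ones((3,3)))
    k,l,s,_=cv2.connectedComponentsWithStats(p); p=(l==1+s[1:,4].argmax())
    h=cv2.convexHull(np.argwhere(p)[:,::-1].astype(np.int32)); f=np.zeros((400,640),np.uint8); cv2.fillConvexPoly(f,h,1); m[n]=f>0
    print(n,np.round(fit({n:m[n]},(.25,.34,.006,.25),0,-.1)[0],4))
q,s=fit(m,(.25,.34,.006,.25),0,-.1); print(q,s)
for n in m:
    I=get_image(n)
    big=cv2.resize(I,None,fx=3,fy=3,interpolation=cv2.INTER_CUBIC)
    def draw(v,col): cv2.polylines(big,[cv2.convexHull(((proj(n,v)+.5)*3).astype(np.float32)).astype(np.int32)],True,col,1)
    draw(verts(q,(.25,.34,.006,.25),0),(255,0,0))
    y=q[2]
    draw(verts((.5982,.1356,y),(.07,.07,.001,.07),.006),(255,0,255)); draw(verts((.5982,.1356,y),(.07,.07,.001,.07),.05),(0,0,255))
    draw(verts((.4634,.075,y),(.04,.04,.037,.04),.006),(0,0,255))
    t=np.array([.4634,.075])+.25*np.array([-np.sin(y),np.cos(y)]); draw(verts((*t,y),(.04,.04,.001,.04),.006),(255,0,0))
    a,b=((480,450) if n=="top" else (800,250)); w=big[a:a+330,b:b+500] 
    cv2.imwrite(f"pics/ov_{n}.png",w[:,:,::-1])
cv2.imwrite("pics/ov.png",np.vstack([cv2.imread("pics/ov_top.png")[:,:],cv2.imread("pics/ov_top.png")[:0]]))
a=cv2.imread("pics/ov_top.png"); I=cv2.imread("pics/crop1.png"); 
cv2.imwrite("pics/both.png",np.vstack([a,cv2.resize(I,(500,188))]))
E
```

```text
top [ 0.5418  0.1898 -0.1108]
scene [ 0.5419  0.1903 -0.109 ]
[ 0.54138401  0.19051741 -0.10810344] 0.9743578532336612
```

View pics/both.png

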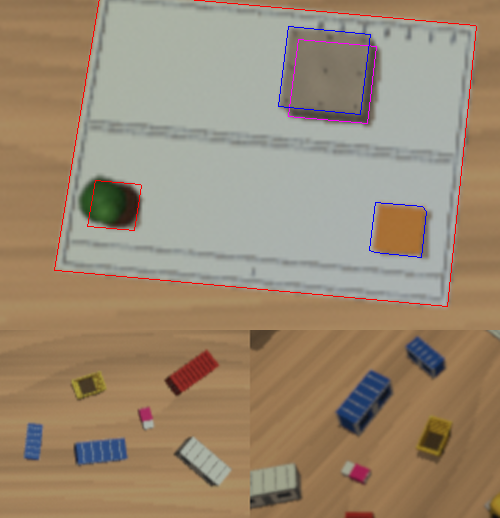

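The overlay shows the drawing fit is good (yaw −0.109). The crop confirms the blue cabin at top (384,238) is clearly the larger of the two; the one at (341,231) is the look-alike. Next is a move planner, plus a refit of the fixed models with the yaw locked.

```bash
cat > go.py <<'E'
import sys,math
from bench import observe
def go(x,y,z,yaw,n=1):
    o=observe(); p=o["position"]; w=o["orientation"][2]; dx,dy=x-p[0],y-p[1]
    c,s=math.cos(w),math.sin(w); t=[dx*c+dy*s, dx*s-dy*c, p[2]-z]
    dw=(yaw-w+math.pi/2)%math.pi-math.pi/2
    print("now",p.round(4),round(w,4),"clk",o["clock"],"gap",round(o["finger_gap"],4),"F",o["ft_force"].round(1))
    print("total shift units",[round(a/.03,2) for a in t],"turn units",round(-math.degrees(dw)/6,2),"per row",[round(a/.03/n,3) for a in t])
if __name__=="__main__": go(*map(float,sys.argv[1:]))
E
python3 - <<'E'
from h import *
q=(-.109)
for nm,hs in (("building",(.042,.045,.048,.051)),("gatehouse",(.037,)),):
    for n in("top","scene"): get_image(n)
    m=look(nm)
    for k in hs:
        def f(M):
            big={n:cv2.resize(a.astype(np.uint8),None,fx=4,fy=4,interpolation=0) for n,a in M.items()}
            L=.07 if nm=="building" else .04
            def cost(p):
                r=0
                for n,b in big.items():
                    a=ren(n,verts((p[0],p[1],q),(L,L,k,L),.006)); r-=cv2.countNonZero(a&b)/cv2.countNonZero(a|b)
                return r/len(big)
            x0=np.array([.5982,.1356] if nm=="building" else [.4634,.075])
            r=minimize(cost,x0,method="Nelder-Mead",options=dict(initial_simplex=[x0,x0+[.006,0],x0+[0,.006]])); return r.x.round(4),round(-r.fun,3)
        print(nm,k,f(m),[f({n:m[n]}) for n in m])
from go import go
go(.4385,-.351,.16,.8204,9)
E
```

```text
building top [241.2, 168.5, 35.9, 29.6] 0.64 3
building scene [345.3, 152.1, 46.8, 41.1] 0.89 2
building 0.042 (array([0.5977, 0.1357]), np.float64(0.929)) [(array([0.5986, 0.1354]), np.float64(0.963)), (array([0.595 , 0.1384]), np.float64(0.928))]
building 0.045 (array([0.5977, 0.1355]), np.float64(0.944)) [(array([0.5983, 0.1351]), np.float64(0.965)), (array([0.5963, 0.1369]), np.float64(0.947))]
building 0.048 (array([0.5974, 0.1353]), np.float64(0.953)) [(array([0.5977, 0.1348]), np.float64(0.963)), (array([0.5965, 0.1357]), np.float64(0.954))]
building 0.051 (array([0.5971, 0.1345]), np.float64(0.949)) [(array([0.5973, 0.1343]), np.float64(0.956)), (array([0.5971, 0.1347]), np.float64(0.945))]
gatehouse top [273.4, 224.5, 22.9, 19.9] 0.65 1
gatehouse scene [294.9, 152.5, 21.7, 24.7] 0.6 1
gatehouse 0.037 (array([0.4642, 0.0746]), np.float64(0.84)) [(array([0.4645, 0.0744]), np.float64(0.89)), (array([0.4602, 0.0775]), np.float64(0.802))]
now [ 0.2131 -0.5071  0.2313] 0.3978 clk 1.7 gap 0.0856 F [ 0.5  1.  -0.3]
total shift units [np.float64(8.94), np.float64(-1.88), np.float64(2.38)] turn units -4.04 per row [np.float64(0.994), np.float64(-0.209), np.float64(0.264)]
```

Emit:
jog_arm:
  steps:
    - [0.99, -0.21, 0.26, 0, 0.4]
    - [0.99, -0.21, 0.26, 0, 0.4]
    - [0.99, -0.21, 0.26, 0, 0.4]
    - [0.99, -0.21, 0.26, 0, 0.4]
    - [0.99, -0.21, 0.26, 0, 0.4]
  force: 30

```text
clock: 2.2
position: [0.3386, -0.4197, 0.192]
orientation: [3.141, -0.0, 0.398]
ft_force: [0.8, -0.4, 0.1]
finger_gap: 0.0595
grip_force: 0.0
```

Emit:
jog_arm:
  steps:
    - [0.99, -0.21, 0.26, 0, 0.4]
    - [0.99, -0.21, 0.26, 0, 0.4]
    - [0.99, -0.21, 0.26, 0, 0.4]
    - [0.99, -0.21, 0.26, 0, 0.4]
    - [0, 0, 0, -0.8, 0.4]

```text
clock: 2.7
position: [0.4395, -0.3489, 0.16]
orientation: [-3.14, -0.0, 0.485]
ft_force: [0.5, -0.4, 1.3]
finger_gap: 0.0599
grip_force: 0.0
```

Emit:
jog_arm:
  steps:
    - [0, 0, 0.5, -0.8, 0.4]
    - [0, 0, 0.5, -0.8, 0.4]
    - [0, 0, 0.5, -0.8, 0.4]
    - [0, 0, 0.5, -0.84, 0.4]
    - [0, 0, 0, 0, 0.4]

```text
clock: 3.2
position: [0.4368, -0.3504, 0.0993]
orientation: [-3.138, -0.0, 0.822]
ft_force: [0.2, 0.3, 0.5]
finger_gap: 0.0598
grip_force: 0.0
```

```bash
python3 go.py .4385 -.351 .002 .8204 5
```

```text
now [ 0.4368 -0.3504  0.0993] 0.8222 clk 3.2 gap 0.0598 F [0.2 0.3 0.5]
total shift units [np.float64(0.02), np.float64(0.05), np.float64(3.24)] turn units 0.02 per row [np.float64(0.005), np.float64(0.011), np.float64(0.649)]
```

Emit:
jog_arm:
  steps:
    - [0.02, 0.05, 0.8, 0, 0.4]
    - [0, 0, 0.8, 0, 0.4]
    - [0, 0, 0.8, 0, 0.4]
    - [0, 0, 0.6, 0, 0.4]
    - [0, 0, 0.24, 0, 0.4]

```text
clock: 3.7
position: [0.4387, -0.3515, 0.003]
orientation: [-3.14, -0.0, 0.818]
ft_force: [-0.6, 1.5, 1.0]
finger_gap: 0.0599
grip_force: 0.0
```

Emit:
jog_arm:
  steps:
    - [0, 0, 0, 0, -1]
    - [0, 0, 0, 0, -1]
    - [0, 0, 0, 0, -1]
    - [0, 0, 0, 0, -1]
    - [0, 0, 0, 0, -1]

```text
clock: 4.2
position: [0.4394, -0.3523, 0.0049]
orientation: [3.14, 0.0, 0.821]
ft_force: [-0.4, 0.6, 7.0]
finger_gap: 0.0336
grip_force: 31.2
```

Emit:
jog_arm:
  steps:
    - [0, 0, -0.5, 0, -1]
    - [0, 0, -1, 0, -1]
    - [0, 0, -1, 0, -1]
    - [0, 0, -1, 0, -1]
    - [0, 0, -0.9, 0, -1]

```text
clock: 4.7
position: [0.439, -0.3518, 0.1376]
orientation: [3.141, 0.0, 0.821]
ft_force: [-0.1, -0.3, -1.0]
finger_gap: 0.0336
grip_force: 30.2
```

```bash
python3 go.py .6078 .2296 .13 1.462 20
```

```text
now [ 0.439  -0.3518  0.1376] 0.8208 clk 4.7 gap 0.0336 F [-0.1 -0.3 -1. ]
total shift units [np.float64(18.01), np.float64(-9.09), np.float64(0.25)] turn units -6.12 per row [np.float64(0.901), np.float64(-0.455), np.float64(0.013)]
```

Emit:
jog_arm:
  steps:
    - [0.5, -0.25, 0, 0, -1]
    - [0.9, -0.455, 0, 0, -1]
    - [0.9, -0.455, 0, 0, -1]
    - [0.9, -0.455, 0, 0, -1]
    - [0.9, -0.455, 0, 0, -1]

```text
clock: 5.2
position: [0.4772, -0.2176, 0.1351]
orientation: [-3.14, 0.0, 0.821]
ft_force: [0.7, 0.7, -0.8]
finger_gap: 0.0338
grip_force: 30.3
```

Emit:
jog_arm:
  steps:
    - [0.9, -0.455, 0, 0, -1]
    - [0.9, -0.455, 0, 0, -1]
    - [0.9, -0.455, 0, 0, -1]
    - [0.9, -0.455, 0, 0, -1]
    - [0.9, -0.455, 0, 0, -1]

```text
clock: 5.7
position: [0.5191, -0.0722, 0.1351]
orientation: [-3.141, 0.0, 0.821]
ft_force: [0.7, 0.2, 0.1]
finger_gap: 0.0331
grip_force: 30.3
```

Emit:
jog_arm:
  steps:
    - [0.9, -0.455, 0, 0, -1]
    - [0.9, -0.455, 0, 0, -1]
    - [0.9, -0.455, 0, 0, -1]
    - [0.9, -0.455, 0, 0, -1]
    - [0.9, -0.455, 0, 0, -1]

```text
clock: 6.2
position: [0.5611, 0.0729, 0.1351]
orientation: [-3.141, 0.001, 0.821]
ft_force: [1.7, -0.8, -0.3]
finger_gap: 0.0333
grip_force: 30.3
```

Emit:
jog_arm:
  steps:
    - [0.9, -0.455, 0, 0, -1]
    - [0.9, -0.455, 0, 0, -1]
    - [0.9, -0.455, 0, 0, -1]
    - [0.9, -0.455, 0, 0, -1]
    - [0.41, -0.2, 0, 0, -1]

```text
clock: 6.7
position: [0.5988, 0.2031, 0.1348]
orientation: [-3.141, 0.001, 0.823]
ft_force: [-0.1, -0.6, -0.3]
finger_gap: 0.0338
grip_force: 30.3
```

Emit:
jog_arm:
  steps:
    - [0, 0, 0, -0.9, -1]
    - [0, 0, 0, -1, -1]
    - [0, 0, 0, -1, -1]
    - [0, 0, 0, -1, -1]
    - [0, 0, 0, -1, -1]

```text
clock: 7.2
position: [0.5986, 0.2002, 0.1352]
orientation: [-3.141, 0.001, 1.338]
ft_force: [-0.6, 1.0, -0.1]
finger_gap: 0.0333
grip_force: 30.2
```

Emit:
jog_arm:
  steps:
    - [0, 0, 0, -0.8, -1]
    - [0, 0, 0, -0.42, -1]
    - [0, 0, 0, 0, -1]
    - [0, 0, 0, 0, -1]

```text
clock: 7.6
position: [0.5988, 0.2003, 0.1355]
orientation: [-3.141, 0.0, 1.46]
ft_force: [0.3, 0.5, -0.1]
finger_gap: 0.0336
grip_force: 30.2
```

```bash
python3 go.py .6078 .2296 .03 1.462 5; python3 - <<'E'
from h import *
for n in("top","scene"): get_image(n)
m=look("white_cabin_mid")
from go import *
o=observe(); z0=o["position"][2]-.0045
for k in m: print(k,fit({k:m[k]},BOX,z0,1.46))
print(fit(m,BOX,z0,1.46))
E
```

```text
now [0.5988 0.2003 0.1355] 1.4601 clk 7.6 gap 0.0336 F [ 0.3  0.5 -0.1]
total shift units [np.float64(1.0), np.float64(0.19), np.float64(3.52)] turn units -0.02 per row [np.float64(0.201), np.float64(0.038), np.float64(0.703)]
white_cabin_mid top [222.9, 166.0, 17.9, 19.7] 0.6 1
white_cabin_mid scene [369.6, 106.7, 22.3, 33.5] 0.88 1
top (array([0.59893032, 0.1827573 , 1.27949762]), np.float64(0.46161417322834647))
scene (array([0.59188647, 0.18834364, 1.86260825]), np.float64(0.677365799667958))
(array([0.59205201, 0.18798874, 1.84750289]), np.float64(0.5572467666896523))
```

Emit:
jog_arm:
  steps:
    - [0.5, 0.1, 0, 0, -1]
    - [0.5, 0.09, 0, 0, -1]
    - [0, 0, 0.9, 0, -1]
    - [0, 0, 0.9, 0, -1]
    - [0, 0, 0.9, 0, -1]

```text
clock: 8.3
position: [0.6085, 0.2312, 0.0539]
orientation: [3.141, -0.0, 1.463]
ft_force: [1.0, 0.2, -0.6]
finger_gap: 0.0333
grip_force: 30.3
```

Emit:
jog_arm:
  steps:
    - [0, 0, 0.8, 0, -1]
    - [0, 0, 0, 0, -1]
    - [0, 0, 0, 0, -1]

```text
clock: 8.6
position: [0.6083, 0.2305, 0.0311]
orientation: [-3.141, 0.0, 1.462]
ft_force: [0.5, 0.5, -0.9]
finger_gap: 0.0337
grip_force: 30.2
```

```bash
python3 go.py .6078 .2296 .012 1.462 5
```

```text
now [0.6083 0.2305 0.0311] 1.4623 clk 8.6 gap 0.0337 F [ 0.5  0.5 -0.9]
total shift units [np.float64(-0.03), np.float64(-0.01), np.float64(0.64)] turn units 0.0 per row [np.float64(-0.007), np.float64(-0.003), np.float64(0.127)]
```

Emit:
jog_arm:
  steps:
    - [0, 0, 0.4, 0, -1]
    - [0, 0, 0.15, 0, -1]
    - [0, 0, 0.08, 0, -1]
    - [0, 0, 0, 0, -1]

```text
clock: 9.0
position: [0.6081, 0.2296, 0.0119]
orientation: [-3.141, 0.0, 1.462]
ft_force: [0.1, -1.3, -1.1]
finger_gap: 0.0336
grip_force: 30.2
```

Emit:
jog_arm:
  steps:
    - [0, 0, 0.05, 0, -1]
    - [0, 0, 0, 0, -1]
    - [0, 0, 0, 0, -1]

```text
clock: 9.3
position: [0.6084, 0.2297, 0.0109]
orientation: [3.141, -0.0, 1.462]
ft_force: [-0.6, 0.1, 2.1]
finger_gap: 0.0332
grip_force: 30.4
```

Emit:
jog_arm:
  steps:
    - [0, 0, 0, 0, 0.2]
    - [0, 0, 0, 0, 0.3]
    - [0, 0, 0, 0, 0.3]
    - [0, 0, -0.7, 0, 0.3]
    - [0, 0, -1, 0, 0.3]

```text
clock: 9.8
position: [0.607, 0.2293, 0.0603]
orientation: [-3.138, 0.001, 1.462]
ft_force: [-0.2, -0.2, 0.1]
finger_gap: 0.0554
grip_force: 0.0
```

Emit:
jog_arm:
  steps:
    - [0, 0, -1, 0, 0.4]
    - [0, 0, -1, 0, 0.4]
    - [0, 0, -0.5, 0, 0.4]

```text
clock: 10.1
position: [0.6089, 0.2299, 0.1394]
orientation: [3.138, -0.001, 1.462]
ft_force: [1.3, 0.9, -0.1]
finger_gap: 0.0599
grip_force: 0.0
```

```bash
python3 go.py .4579 -.1836 .14 1.647 14
```

```text
now [0.6089 0.2299 0.1394] 1.4618 clk 10.1 gap 0.0599 F [ 1.3  0.9 -0.1]
total shift units [np.float64(-14.25), np.float64(-3.5), np.float64(-0.02)] turn units -1.77 per row [np.float64(-1.018), np.float64(-0.25), np.float64(-0.001)]
```

Emit:
jog_arm:
  steps:
    - [-0.95, -0.233, 0, 0, 0.4]
    - [-0.95, -0.233, 0, 0, 0.4]
    - [-0.95, -0.233, 0, 0, 0.4]
    - [-0.95, -0.233, 0, 0, 0.4]
    - [-0.95, -0.233, 0, 0, 0.4]

```text
clock: 10.6
position: [0.5573, 0.0908, 0.1365]
orientation: [3.142, 0.0, 1.462]
ft_force: [0.1, -1.1, 0.4]
finger_gap: 0.0595
grip_force: 0.0
```

Emit:
jog_arm:
  steps:
    - [-0.95, -0.233, 0, 0, 0.4]
    - [-0.95, -0.233, 0, 0, 0.4]
    - [-0.95, -0.233, 0, 0, 0.4]
    - [-0.95, -0.233, 0, 0, 0.4]
    - [-0.95, -0.233, 0, 0, 0.4]

```text
clock: 11.1
position: [0.5071, -0.0471, 0.1366]
orientation: [3.141, 0.0, 1.462]
ft_force: [0.6, -0.2, -0.1]
finger_gap: 0.0597
grip_force: 0.0
```

Emit:
jog_arm:
  steps:
    - [-0.95, -0.233, 0, 0, 0.4]
    - [-0.95, -0.233, 0, 0, 0.4]
    - [-0.95, -0.233, 0, 0, 0.4]
    - [-0.95, -0.233, 0, 0, 0.4]
    - [-0.95, -0.233, 0, 0, 0.4]

```text
clock: 11.6
position: [0.4568, -0.185, 0.1366]
orientation: [3.141, 0.0, 1.462]
ft_force: [-1.3, 0.6, 0.9]
finger_gap: 0.0596
grip_force: 0.0
```

Emit:
jog_arm:
  steps:
    - [0, 0, 0, -0.9, 0.4]
    - [0, 0, 0, -0.87, 0.4]
    - [0, 0, 0, 0, 0.4]

```text
clock: 11.9
position: [0.4572, -0.1842, 0.1365]
orientation: [3.142, 0.0, 1.648]
ft_force: [0.1, -0.6, -0.5]
finger_gap: 0.0596
grip_force: 0.0
```

```bash
python3 go.py .4579 -.1836 .05 1.647 5; python3 - <<'E'
from h import *
I={n:get_image(n) for n in("top","scene")}
m=look("white_cabin_mid")
for k in m: print(k,fit({k:m[k]},BOX,.006,1.46))
print(fit(m,BOX,.006,1.46))
a=cv2.resize(I["top"][145:275,160:320],None,fx=2.5,fy=2.5,interpolation=2); b=cv2.resize(I["scene"][85:230,270:450],(400,325),interpolation=2)
cv2.imwrite("pics/w.png",np.hstack([a,b])[:,:,::-1])
E
```

```text
now [ 0.4572 -0.1842  0.1365] 1.6477 clk 11.9 gap 0.0596 F [ 0.1 -0.6 -0.5]
total shift units [np.float64(0.02), np.float64(0.02), np.float64(2.88)] turn units 0.01 per row [np.float64(0.004), np.float64(0.005), np.float64(0.577)]
white_cabin_mid top [209.4, 173.0, 32.5, 21.8] 0.66 2
white_cabin_mid scene [376.7, 135.1, 31.4, 30.1] 0.67 1
top (array([0.6084314 , 0.22795925, 1.44562484]), np.float64(0.9019700365695411))
scene (array([0.61000025, 0.23152708, 1.45455376]), np.float64(0.8590552686938229))
(array([0.6094572 , 0.23012125, 1.45353264]), np.float64(0.8720344031812616))
```

View pics/w.png

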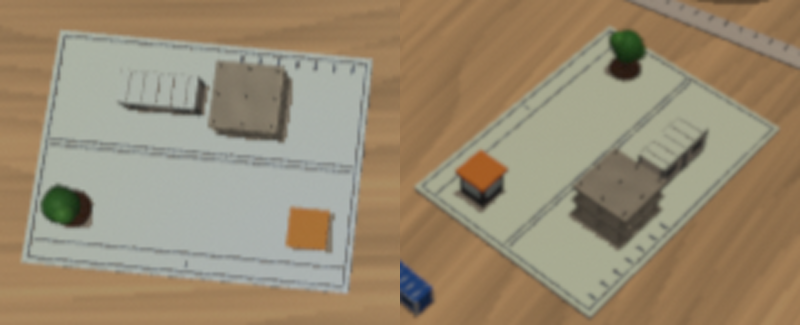

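White cabin stands left of the building (top crop around (162,92)), gap about 20 mm and level with its middle within about 1.5 mm. Now the blue cabin.

Emit:
jog_arm:
  steps:
    - [0.02, 0.02, 0.9, 0, 0.4]
    - [0, 0, 0.9, 0, 0.4]
    - [0, 0, 0.9, 0, 0.4]
    - [0, 0, 0.9, 0, 0.4]
    - [0, 0, 0.68, 0, 0.4]

```text
clock: 12.6
position: [0.4576, -0.1827, 0.0067]
orientation: [-3.141, -0.001, 1.646]
ft_force: [-0.3, -0.4, 0.5]
finger_gap: 0.0598
grip_force: 0.0
```

Emit:
jog_arm:
  steps:
    - [0, 0, 0, 0, -1]
    - [0, 0, 0, 0, -1]
    - [0, 0, 0, 0, -1]
    - [0, 0, 0, 0, -1]
    - [0, 0, 0, 0, -1]

```text
clock: 13.1
position: [0.4584, -0.1835, 0.0089]
orientation: [3.14, 0.001, 1.647]
ft_force: [0.3, 0.2, -0.2]
finger_gap: 0.0335
grip_force: 31.9
```

Emit:
jog_arm:
  steps:
    - [0, 0, -0.5, 0, -1]
    - [0, 0, -1, 0, -1]
    - [0, 0, -1, 0, -1]
    - [0, 0, -1, 0, -1]
    - [0, 0, -0.9, 0, -1]

```text
clock: 13.6
position: [0.458, -0.1832, 0.1421]
orientation: [3.141, 0.001, 1.647]
ft_force: [0.5, -0.2, -1.7]
finger_gap: 0.0333
grip_force: 31.9
```

Emit:
jog_arm:
  steps:
    - [0, 0, 0, 0.9, -1]
    - [0, 0, 0, 0.88, -1]
    - [0, 0, 0, 0, -1]
    - [0, 0, 0, 0, -1]

```text
clock: 14.0
position: [0.4579, -0.1832, 0.1402]
orientation: [3.141, 0.0, 1.463]
ft_force: [0.2, 0.1, -1.0]
finger_gap: 0.0335
grip_force: 31.9
```

```bash
python3 go.py .6083 .2297 .14 1.462 15
```

```text
now [ 0.4579 -0.1832  0.1402] 1.4633 clk 14.0 gap 0.0335 F [ 0.2  0.1 -1. ]
total shift units [np.float64(14.22), np.float64(3.51), np.float64(0.01)] turn units 0.01 per row [np.float64(0.948), np.float64(0.234), np.float64(0.001)]
```

Emit:
jog_arm:
  steps:
    - [0.5, 0.12, 0, 0, -1]
    - [0.95, 0.234, 0, 0, -1]
    - [0.95, 0.234, 0, 0, -1]
    - [0.95, 0.234, 0, 0, -1]
    - [0.95, 0.234, 0, 0, -1]

```text
clock: 14.5
position: [0.5038, -0.0575, 0.14]
orientation: [-3.141, -0.0, 1.463]
ft_force: [1.0, 1.0, -0.2]
finger_gap: 0.0336
grip_force: 31.9
```

Emit:
jog_arm:
  steps:
    - [0.95, 0.234, 0, 0, -1]
    - [0.95, 0.234, 0, 0, -1]
    - [0.95, 0.234, 0, 0, -1]
    - [0.95, 0.234, 0, 0, -1]
    - [0.95, 0.234, 0, 0, -1]

```text
clock: 15.0
position: [0.5544, 0.0805, 0.1399]
orientation: [-3.141, 0.0, 1.463]
ft_force: [0.5, -0.6, -1.0]
finger_gap: 0.0336
grip_force: 31.9
```

Emit:
jog_arm:
  steps:
    - [0.95, 0.234, 0, 0, -1]
    - [0.95, 0.234, 0, 0, -1]
    - [0.95, 0.234, 0, 0, -1]
    - [0.95, 0.234, 0, 0, -1]
    - [0.42, 0.12, 0, 0, -1]

```text
clock: 15.5
position: [0.5999, 0.2037, 0.1396]
orientation: [-3.141, -0.0, 1.464]
ft_force: [0.5, 0.2, -1.8]
finger_gap: 0.0336
grip_force: 31.9
```

Emit:
jog_arm:
  steps:
    - [0, 0, 0.8, 0, -1]
    - [0, 0, 0.8, 0, -1]
    - [0, 0, 0.6, 0, -1]
    - [0, 0, 0, 0, -1]
    - [0, 0, 0, 0, -1]

```text
clock: 16.0
position: [0.5996, 0.2012, 0.0744]
orientation: [-3.141, 0.0, 1.461]
ft_force: [-0.0, -0.3, 0.2]
finger_gap: 0.0336
grip_force: 31.9
```

```bash
python3 go.py .6083 .2297 .051 1.462 15;python3 go.py .6083 .2297 .051 1.462 15
```

```text
now [0.5996 0.2012 0.0744] 1.4612 clk 16.0 gap 0.0336 F [-0.  -0.3  0.2]
total shift units [np.float64(0.97), np.float64(0.19), np.float64(0.78)] turn units -0.01 per row [np.float64(0.065), np.float64(0.012), np.float64(0.052)]
now [0.5996 0.2012 0.0744] 1.4612 clk 16.0 gap 0.0336 F [-0.  -0.3  0.2]
total shift units [np.float64(0.97), np.float64(0.19), np.float64(0.78)] turn units -0.01 per row [np.float64(0.065), np.float64(0.012), np.float64(0.052)]
```

Emit:
jog_arm:
  steps:
    - [0.5, 0.1, 0, 0, -1]
    - [0.47, 0.09, 0, 0, -1]
    - [0, 0, 0.4, 0, -1]
    - [0, 0, 0.2, 0, -1]
    - [0, 0, 0, 0, -1]

```text
clock: 16.5
position: [0.6075, 0.2298, 0.0545]
orientation: [-3.139, 0.001, 1.461]
ft_force: [-0.3, -0.3, -2.0]
finger_gap: 0.0333
grip_force: 31.9
```

Emit:
jog_arm:
  steps:
    - [0, 0, 0, 0, -1]
    - [0, 0, 0, 0, -1]

```text
clock: 16.7
position: [0.6085, 0.2297, 0.0563]
orientation: [3.141, -0.0, 1.46]
ft_force: [-0.2, 0.6, -1.3]
finger_gap: 0.0334
grip_force: 31.9
```

```bash
python3 go.py .6083 .2297 .051 1.462 1; python3 - <<'E'
from h import *
for i in range(3):
    get_image("top"); o=observe(); print(o["position"].round(4),o["orientation"][2].round(4))
I={n:get_image(n) for n in("top","scene")}
a=cv2.resize(I["top"][145:245,180:300],(384,320),interpolation=2); b=cv2.resize(I["scene"][100:200,330:450],(384,320),interpolation=2)
cv2.imwrite("pics/b.png",np.hstack([a,b])[:,:,::-1])
E
```

```text
now [0.6085 0.2297 0.0563] 1.4604 clk 16.7 gap 0.0334 F [-0.2  0.6 -1.3]
total shift units [np.float64(0.0), np.float64(-0.01), np.float64(0.18)] turn units -0.02 per row [np.float64(0.001), np.float64(-0.008), np.float64(0.176)]
[0.6086 0.2297 0.0564] 1.4604
[0.6086 0.2297 0.0564] 1.4604
[0.6086 0.2297 0.0564] 1.4604
```

View pics/b.png

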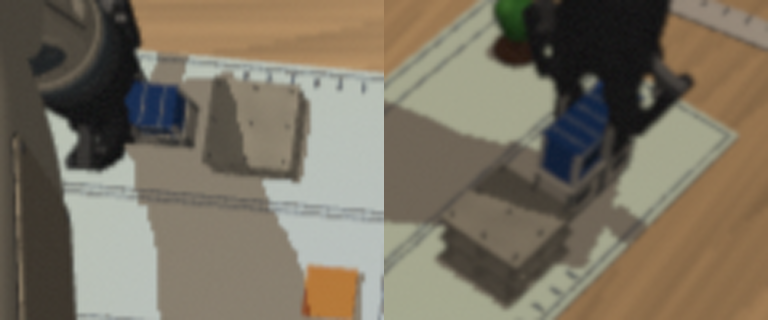

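The blue cabin hangs just above the white one with their near ends flush (scene crop around (575,165)). Lowering now.

Emit:
jog_arm:
  steps:
    - [0, 0, 0.1, 0, -1]
    - [0, 0, 0.06, 0, -1]
    - [0, 0, 0, 0, -1]
    - [0, 0, 0, 0, -1]

```text
clock: 17.35
position: [0.6084, 0.2299, 0.0511]
orientation: [-3.141, 0.0, 1.461]
ft_force: [-1.1, 0.6, 0.0]
finger_gap: 0.0335
grip_force: 31.9
```

Emit:
jog_arm:
  steps:
    - [0, 0, 0.04, 0, -1]
    - [0, 0, 0, 0, -1]
    - [0, 0, 0, 0, -1]

```text
clock: 17.65
position: [0.6085, 0.23, 0.0503]
orientation: [3.141, -0.0, 1.461]
ft_force: [0.2, 0.1, 1.7]
finger_gap: 0.0334
grip_force: 32.1
```

Emit:
jog_arm:
  steps:
    - [0, 0, 0, 0, 0.1]
    - [0, 0, 0, 0, 0.3]
    - [0, 0, 0, 0, 0.3]
    - [0, 0, -0.6, 0, 0.3]
    - [0, 0, -1, 0, 0.3]

```text
clock: 18.15
position: [0.6072, 0.2297, 0.0965]
orientation: [-3.138, 0.001, 1.461]
ft_force: [0.2, -0.4, 0.2]
finger_gap: 0.0553
grip_force: 0.0
```

Emit:
jog_arm:
  steps:
    - [0, 0, -1, 0, 0.4]
    - [0, 0, -0.6, 0, 0.4]
    - [0, 0, 0, 0, 0.4]

```text
clock: 18.45
position: [0.6096, 0.2302, 0.149]
orientation: [3.137, -0.002, 1.461]
ft_force: [0.4, -0.2, -0.7]
finger_gap: 0.0596
grip_force: 0.0
```

```bash
python3 go.py .5862 -.3433 .14 2.1622 20
```

```text
now [0.6096 0.2302 0.149 ] 1.4607 clk 18.45 gap 0.0596 F [ 0.4 -0.2 -0.7]
total shift units [np.float64(-19.09), np.float64(1.32), np.float64(0.3)] turn units -6.7 per row [np.float64(-0.954), np.float64(0.066), np.float64(0.015)]
```

Emit:
jog_arm:
  steps:
    - [-0.95, 0.066, 0, 0, 0.4]
    - [-0.95, 0.066, 0, 0, 0.4]
    - [-0.95, 0.066, 0, 0, 0.4]
    - [-0.95, 0.066, 0, 0, 0.4]
    - [-0.95, 0.066, 0, 0, 0.4]

```text
clock: 18.95
position: [0.602, 0.0861, 0.1448]
orientation: [-3.14, 0.0, 1.461]
ft_force: [-0.2, 0.2, -0.1]
finger_gap: 0.0596
grip_force: 0.0
```

Emit:
jog_arm:
  steps:
    - [-0.95, 0.066, 0, 0, 0.4]
    - [-0.95, 0.066, 0, 0, 0.4]
    - [-0.95, 0.066, 0, 0, 0.4]
    - [-0.95, 0.066, 0, 0, 0.4]
    - [-0.95, 0.066, 0, 0, 0.4]

```text
clock: 19.45
position: [0.5962, -0.0566, 0.1448]
orientation: [-3.14, -0.0, 1.461]
ft_force: [-0.1, -0.5, -0.5]
finger_gap: 0.0597
grip_force: 0.0
```

Emit:
jog_arm:
  steps:
    - [-0.95, 0.066, 0, 0, 0.4]
    - [-0.95, 0.066, 0, 0, 0.4]
    - [-0.95, 0.066, 0, 0, 0.4]
    - [-0.95, 0.066, 0, 0, 0.4]
    - [-0.95, 0.066, 0, 0, 0.4]

```text
clock: 19.95
position: [0.5904, -0.1992, 0.1447]
orientation: [-3.14, -0.001, 1.461]
ft_force: [0.9, -0.2, -0.7]
finger_gap: 0.0597
grip_force: 0.0
```

Emit:
jog_arm:
  steps:
    - [-0.95, 0.066, 0, 0, 0.4]
    - [-0.95, 0.066, 0, 0, 0.4]
    - [-0.95, 0.066, 0, 0, 0.4]
    - [-0.95, 0.066, 0, 0, 0.4]
    - [-0.95, 0.066, 0, 0, 0.4]

```text
clock: 20.45
position: [0.5846, -0.3419, 0.1446]
orientation: [-3.14, -0.001, 1.461]
ft_force: [0.2, 0.8, -0.6]
finger_gap: 0.0601
grip_force: 0.0
```

Emit:
jog_arm:
  steps:
    - [0, 0, 0, -0.95, 0.4]
    - [0, 0, 0, -0.95, 0.4]
    - [0, 0, 0, -0.95, 0.4]
    - [0, 0, 0, -0.95, 0.4]
    - [0, 0, 0, -0.95, 0.4]

```text
clock: 20.95
position: [0.5848, -0.3408, 0.1446]
orientation: [-3.141, -0.002, 1.962]
ft_force: [0.2, -0.5, -1.0]
finger_gap: 0.0598
grip_force: 0.0
```

Emit:
jog_arm:
  steps:
    - [0, 0, 0, -0.95, 0.4]
    - [0, 0, 0, -0.95, 0.4]
    - [0, 0, 0, 0, 0.4]

```text
clock: 21.25
position: [0.5848, -0.3407, 0.1447]
orientation: [-3.141, -0.002, 2.159]
ft_force: [-0.4, -0.5, 0.0]
finger_gap: 0.0595
grip_force: 0.0
```

```bash
python3 go.py .5862 -.3433 .008 2.1622 5; python3 - <<'E'
from h import *
for n in("top","scene"): get_image(n)
b=look("blue_cabin_mid",dict(top=(225,178),scene=(390,140)))
for k in b: print(k,fit({k:b[k]},BOX,.042,1.46))
print(fit(b,BOX,.042,1.46))
E
```

```text
now [ 0.5848 -0.3407  0.1447] 2.1585 clk 21.25 gap 0.0595 F [-0.4 -0.5  0. ]
total shift units [np.float64(-0.1), np.float64(-0.01), np.float64(4.56)] turn units -0.04 per row [np.float64(-0.019), np.float64(-0.002), np.float64(0.912)]
blue_cabin_mid top [202.3, 167.8, 38.4, 20.8] 0.59 1
blue_cabin_mid scene [380.7, 125.9, 29.3, 34.6] 0.95 1
top (array([0.60951685, 0.22774288, 1.47359711]), np.float64(0.9525071557298844))
scene (array([0.60920421, 0.22933512, 1.46289808]), np.float64(0.9601509295048776))
(array([0.60938106, 0.2281543 , 1.46820095]), np.float64(0.9507214395701755))
```

Emit:
jog_arm:
  steps:
    - [-0.1, -0.01, 0.9, -0.04, 0.4]
    - [0, 0, 0.95, 0, 0.4]
    - [0, 0, 0.95, 0, 0.4]
    - [0, 0, 0.95, 0, 0.4]
    - [0, 0, 0.79, 0, 0.4]

```text
clock: 21.95
position: [0.5861, -0.3433, 0.0082]
orientation: [-3.141, -0.001, 2.16]
ft_force: [-1.1, -0.2, 0.0]
finger_gap: 0.06
grip_force: 0.0
```

Emit:
jog_arm:
  steps:
    - [0, 0, 0, 0, -1]
    - [0, 0, 0, 0, -1]
    - [0, 0, 0, 0, -1]
    - [0, 0, 0, 0, -1]
    - [0, 0, 0, 0, -1]

```text
clock: 22.45
position: [0.587, -0.3439, 0.011]
orientation: [3.141, 0.002, 2.161]
ft_force: [-0.8, -0.0, 0.1]
finger_gap: 0.0334
grip_force: 35.0
```

Emit:
jog_arm:
  steps:
    - [0, 0, -0.5, 0, -1]
    - [0, 0, -1, 0, -1]
    - [0, 0, -1, 0, -1]
    - [0, 0, -1, 0, -1]
    - [0, 0, -0.9, 0, -1]

```text
clock: 22.95
position: [0.5867, -0.3437, 0.1441]
orientation: [3.141, 0.001, 2.161]
ft_force: [-0.2, 0.2, -1.8]
finger_gap: 0.0334
grip_force: 35.0
```

Emit:
jog_arm:
  steps:
    - [0, 0, 0, 0.95, -1]
    - [0, 0, 0, 0.95, -1]
    - [0, 0, 0, 0.95, -1]
    - [0, 0, 0, 0.95, -1]
    - [0, 0, 0, 0.95, -1]

```text
clock: 23.45
position: [0.5866, -0.3436, 0.1425]
orientation: [3.141, 0.0, 1.66]
ft_force: [0.6, -0.9, -0.8]
finger_gap: 0.0331
grip_force: 35.1
```

Emit:
jog_arm:
  steps:
    - [0, 0, 0, 0.95, -1]
    - [0, 0, 0, 0.98, -1]
    - [0, 0, 0, 0, -1]
    - [0, 0, 0, 0, -1]

```text
clock: 23.85
position: [0.5866, -0.3437, 0.1423]
orientation: [3.141, 0.0, 1.465]
ft_force: [-0.0, 0.5, -0.8]
finger_gap: 0.0335
grip_force: 35.1
```

```bash
python3 go.py .4818 .2380 .14 1.462 20
```

```text
now [ 0.5866 -0.3437  0.1423] 1.4646 clk 23.85 gap 0.0335 F [-0.   0.5 -0.8]
total shift units [np.float64(18.91), np.float64(-5.53), np.float64(0.08)] turn units 0.03 per row [np.float64(0.945), np.float64(-0.276), np.float64(0.004)]
```

Emit:
jog_arm:
  steps:
    - [0.945, -0.276, 0, 0.03, -1]
    - [0.945, -0.276, 0, 0, -1]
    - [0.945, -0.276, 0, 0, -1]
    - [0.945, -0.276, 0, 0, -1]
    - [0.945, -0.276, 0, 0, -1]

```text
clock: 24.35
position: [0.5609, -0.1971, 0.1421]
orientation: [3.141, 0.0, 1.461]
ft_force: [0.8, -0.7, -0.6]
finger_gap: 0.0334
grip_force: 35.1
```

Emit:
jog_arm:
  steps:
    - [0.945, -0.276, 0, 0, -1]
    - [0.945, -0.276, 0, 0, -1]
    - [0.945, -0.276, 0, 0, -1]
    - [0.945, -0.276, 0, 0, -1]
    - [0.945, -0.276, 0, 0, -1]

```text
clock: 24.85
position: [0.5356, -0.0516, 0.1422]
orientation: [3.141, 0.0, 1.461]
ft_force: [0.2, 0.3, -0.2]
finger_gap: 0.0333
grip_force: 35.1
```

Emit:
jog_arm:
  steps:
    - [0.945, -0.276, 0, 0, -1]
    - [0.945, -0.276, 0, 0, -1]
    - [0.945, -0.276, 0, 0, -1]
    - [0.945, -0.276, 0, 0, -1]
    - [0.945, -0.276, 0, 0, -1]

```text
clock: 25.35
position: [0.5104, 0.094, 0.1422]
orientation: [3.141, -0.0, 1.461]
ft_force: [0.7, 0.8, -0.8]
finger_gap: 0.0337
grip_force: 35.1
```

Emit:
jog_arm:
  steps:
    - [0.945, -0.276, 0, 0, -1]
    - [0.945, -0.276, 0, 0, -1]
    - [0.945, -0.276, 0, 0, -1]
    - [0.945, -0.276, 0, 0, -1]
    - [0.945, -0.276, 0, 0, -1]

```text
clock: 25.85
position: [0.4851, 0.2395, 0.1423]
orientation: [3.141, -0.0, 1.461]
ft_force: [0.8, -0.6, -1.5]
finger_gap: 0.0334
grip_force: 35.1
```

Emit:
jog_arm:
  steps:
    - [0, 0, 0, 0, -1]
    - [0, 0, 0.9, 0, -1]
    - [0, 0, 0.9, 0, -1]
    - [0, 0, 0, 0, -1]
    - [0, 0, 0, 0, -1]

```text
clock: 26.35
position: [0.4854, 0.238, 0.0884]
orientation: [-3.141, 0.0, 1.459]
ft_force: [0.5, 0.4, 0.2]
finger_gap: 0.0337
grip_force: 35.0
```

```bash
python3 go.py .4818 .2380 .0165 1.462 1
```

```text
now [0.4854 0.238  0.0884] 1.4594 clk 26.35 gap 0.0337 F [0.5 0.4 0.2]
total shift units [np.float64(-0.01), np.float64(-0.12), np.float64(2.4)] turn units -0.02 per row [np.float64(-0.012), np.float64(-0.121), np.float64(2.396)]
```

Emit:
jog_arm:
  steps:
    - [-0.01, -0.12, 0.8, -0.02, -1]
    - [0, 0, 0.8, 0, -1]
    - [0, 0, 0.6, 0, -1]
    - [0, 0, 0.1, 0, -1]
    - [0, 0, 0, 0, -1]

```text
clock: 26.85
position: [0.4825, 0.2384, 0.0199]
orientation: [3.141, -0.0, 1.461]
ft_force: [-0.4, 0.9, -0.2]
finger_gap: 0.0335
grip_force: 35.1
```

Emit:
jog_arm:
  steps:
    - [0, 0, 0.05, 0, -1]
    - [0, 0, 0, 0, -1]
    - [0, 0, 0, 0, -1]

```text
clock: 27.15
position: [0.4822, 0.2385, 0.0182]
orientation: [3.14, -0.001, 1.461]
ft_force: [-0.2, -0.2, -1.5]
finger_gap: 0.0338
grip_force: 35.1
```

```bash
python3 go.py .4818 .2380 .0165 1.462 1
```

```text
now [0.4822 0.2385 0.0182] 1.4608 clk 27.15 gap 0.0338 F [-0.2 -0.2 -1.5]
total shift units [np.float64(-0.02), np.float64(-0.01), np.float64(0.06)] turn units -0.01 per row [np.float64(-0.02), np.float64(-0.012), np.float64(0.056)]
```

Emit:
jog_arm:
  steps:
    - [0, 0, 0.05, 0, -1]
    - [0, 0, 0, 0, -1]
    - [0, 0, 0, 0, -1]

```text
clock: 27.45
position: [0.4817, 0.2384, 0.0159]
orientation: [-3.141, 0.0, 1.461]
ft_force: [-0.7, -0.4, -0.6]
finger_gap: 0.0335
grip_force: 35.1
```

Emit:
jog_arm:
  steps:
    - [0, 0, 0.03, 0, -1]
    - [0, 0, 0, 0, -1]
    - [0, 0, 0, 0, -1]

```text
clock: 27.75
position: [0.4818, 0.2384, 0.0158]
orientation: [3.141, -0.0, 1.461]
ft_force: [-3.7, -1.4, 8.7]
finger_gap: 0.0332
grip_force: 36.4
```

Contact; releasing.

Emit:
jog_arm:
  steps:
    - [0, 0, 0, 0, 0.1]
    - [0, 0, 0, 0, 0.3]
    - [0, 0, 0, 0, 0.3]
    - [0, 0, -0.6, 0, 0.3]
    - [0, 0, -1, 0, 0.3]

```text
clock: 28.25
position: [0.4806, 0.238, 0.0618]
orientation: [-3.138, 0.002, 1.461]
ft_force: [-0.5, 0.5, 0.6]
finger_gap: 0.0557
grip_force: 0.0
```

Emit:
jog_arm:
  steps:
    - [0, 0, -1, 0, 0.3]
    - [0, 0, -1, 0, 0.3]
    - [0, 0, -0.5, 0, 0.3]
    - [0, 0, 0, 0, 0.3]

```text
clock: 28.65
position: [0.4829, 0.2388, 0.1401]
orientation: [3.138, -0.002, 1.461]
ft_force: [0.3, -0.3, -1.0]
finger_gap: 0.0555
grip_force: 0.0
```

```bash
python3 go.py .5682 -.1694 .14 1.8814 14
```

```text
now [0.4829 0.2388 0.1401] 1.4607 clk 28.65 gap 0.0555 F [ 0.3 -0.3 -1. ]
total shift units [np.float64(-13.21), np.float64(4.32), np.float64(0.0)] turn units -4.02 per row [np.float64(-0.944), np.float64(0.309), np.float64(0.0)]
```

Emit:
jog_arm:
  steps:
    - [-0.944, 0.309, 0, 0, 0.3]
    - [-0.944, 0.309, 0, 0, 0.3]
    - [-0.944, 0.309, 0, 0, 0.3]
    - [-0.944, 0.309, 0, 0, 0.3]
    - [-0.944, 0.309, 0, 0, 0.3]

```text
clock: 29.15
position: [0.5119, 0.0914, 0.1366]
orientation: [-3.14, 0.0, 1.461]
ft_force: [-0.0, 0.8, 0.2]
finger_gap: 0.0556
grip_force: 0.0
```

Emit:
jog_arm:
  steps:
    - [-0.944, 0.309, 0, 0, 0.3]
    - [-0.944, 0.309, 0, 0, 0.3]
    - [-0.944, 0.309, 0, 0, 0.3]
    - [-0.944, 0.309, 0, 0, 0.3]
    - [-0.944, 0.309, 0, 0, 0.3]

```text
clock: 29.65
position: [0.5424, -0.0544, 0.1366]
orientation: [-3.14, -0.0, 1.461]
ft_force: [0.6, -0.2, -0.4]
finger_gap: 0.0553
grip_force: 0.0
```

Emit:
jog_arm:
  steps:
    - [-0.944, 0.309, 0, 0, 0.3]
    - [-0.944, 0.309, 0, 0, 0.3]
    - [-0.944, 0.309, 0, 0, 0.3]
    - [-0.944, 0.309, 0, 0, 0.3]
    - [0, 0, 0, -0.9, 0.3]

```text
clock: 30.15
position: [0.5674, -0.1731, 0.136]
orientation: [-3.14, 0.0, 1.553]
ft_force: [-0.2, 0.5, 0.3]
finger_gap: 0.0555
grip_force: 0.0
```

Emit:
jog_arm:
  steps:
    - [0, 0, 0, -0.9, 0.3]
    - [0, 0, 0, -0.9, 0.3]
    - [0, 0, 0, -0.9, 0.3]
    - [0, 0, 0, -0.42, 0.3]
    - [0, 0, 0, 0, 0.3]

```text
clock: 30.65
position: [0.5668, -0.1698, 0.1366]
orientation: [-3.14, -0.001, 1.882]
ft_force: [-0.8, -0.4, -0.1]
finger_gap: 0.0557
grip_force: 0.0
```

```bash
python3 go.py .5682 -.1694 .004 1.8814 5; python3 - <<'E'
from h import *
I={n:get_image(n) for n in("top","scene")}
b=look("container_mid",dict(top=(217,221),scene=(346,128)))
for k in b: print(k,fit({k:b[k]},BOX,.006,1.46))
print(fit(b,BOX,.006,1.46))
a=cv2.resize(I["top"][145:275,160:320],None,fx=2.5,fy=2.5,interpolation=2); c=cv2.resize(I["scene"][85:230,270:450],(400,325),interpolation=2)
cv2.imwrite("pics/c.png",np.hstack([a,c])[:,:,::-1])
E
```

```text
now [ 0.5668 -0.1698  0.1366] 1.8822 clk 30.65 gap 0.0557 F [-0.8 -0.4 -0.1]
total shift units [np.float64(-0.0), np.float64(0.05), np.float64(4.42)] turn units 0.01 per row [np.float64(-0.0), np.float64(0.01), np.float64(0.884)]
container_mid top [202.2, 220.8, 37.2, 17.3] 0.8 1
container_mid scene [337.1, 110.0, 29.0, 37.6] 0.67 1
top (array([0.48254593, 0.23703015, 1.46103663]), np.float64(0.9107230092818759))
scene (array([0.48163977, 0.23951932, 1.46410063]), np.float64(0.9533889882727092))
(array([0.48223983, 0.23777746, 1.4669573 ]), np.float64(0.9231936446156221))
```

View pics/c.png

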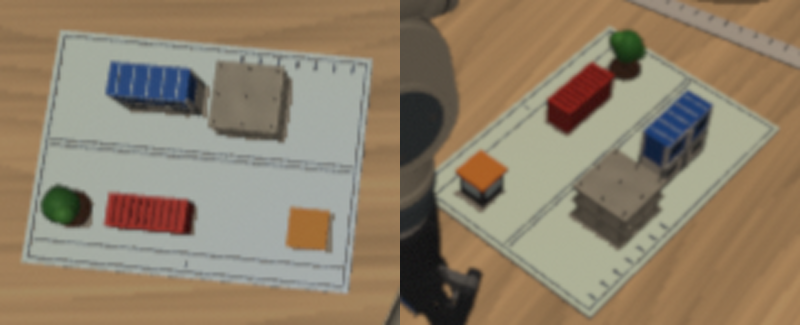

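Stack and container look right: the container at (149,213) in the top crop is in line with the tree and gatehouse. Next, the skip.

Emit:
jog_arm:
  steps:
    - [0, 0.05, 0.9, 0, 0.3]
    - [0, 0, 0.9, 0, 0.3]
    - [0, 0, 0.9, 0, 0.3]
    - [0, 0, 0.9, 0, 0.3]
    - [0, 0, 0.78, 0, 0.3]

```text
clock: 31.35
position: [0.5683, -0.1693, 0.0051]
orientation: [-3.141, -0.0, 1.881]
ft_force: [0.3, -0.5, 1.0]
finger_gap: 0.0556
grip_force: 0.0
```

Emit:
jog_arm:
  steps:
    - [0, 0, 0, 0, -1]
    - [0, 0, 0, 0, -1]
    - [0, 0, 0, 0, -1]
    - [0, 0, 0, 0, -1]
    - [0, 0, 0, 0, -1]
  force: 25

```text
clock: 31.85
position: [0.5691, -0.1697, 0.0076]
orientation: [3.14, 0.001, 1.882]
ft_force: [0.2, -0.3, -1.1]
finger_gap: 0.0314
grip_force: 30.2
```

Emit:
jog_arm:
  steps:
    - [0, 0, -0.5, 0, -1]
    - [0, 0, -1, 0, -1]
    - [0, 0, -1, 0, -1]
    - [0, 0, -1, 0, -1]
    - [0, 0, -0.9, 0, -1]

```text
clock: 32.35
position: [0.5687, -0.1695, 0.1407]
orientation: [3.141, 0.001, 1.882]
ft_force: [0.3, 0.4, -0.1]
finger_gap: 0.0314
grip_force: 30.2
```

Emit:
jog_arm:
  steps:
    - [0, 0, 0, 0.9, -1]
    - [0, 0, 0, 0.9, -1]
    - [0, 0, 0, 0.9, -1]
    - [0, 0, 0, 0.9, -1]
    - [0, 0, 0, 0.41, -1]

```text
clock: 32.85
position: [0.5687, -0.1695, 0.1392]
orientation: [3.141, 0.0, 1.458]
ft_force: [0.1, -1.0, -0.7]
finger_gap: 0.0317
grip_force: 30.2
```

Emit:
jog_arm:
  steps:
    - [0, 0, 0, 0, -1]
    - [0, 0, 0, 0, -1]

```text
clock: 33.05
position: [0.5687, -0.1695, 0.1389]
orientation: [3.141, 0.0, 1.463]
ft_force: [-0.4, 0.4, -0.6]
finger_gap: 0.0313
grip_force: 30.2
```

```bash
python3 go.py .4719 .1466 .14 1.462 11
```

```text
now [ 0.5687 -0.1695  0.1389] 1.4632 clk 33.05 gap 0.0313 F [-0.4  0.4 -0.6]
total shift units [np.float64(10.13), np.float64(-4.34), np.float64(-0.04)] turn units 0.01 per row [np.float64(0.921), np.float64(-0.394), np.float64(-0.003)]
```

Emit:
jog_arm:
  steps:
    - [0.92, -0.394, 0, 0, -1]
    - [0.92, -0.394, 0, 0, -1]
    - [0.92, -0.394, 0, 0, -1]
    - [0.92, -0.394, 0, 0, -1]
    - [0.92, -0.394, 0, 0, -1]

```text
clock: 33.55
position: [0.5245, -0.0248, 0.1388]
orientation: [3.141, -0.0, 1.463]
ft_force: [0.8, -0.1, -0.1]
finger_gap: 0.0314
grip_force: 30.2
```

Emit:
jog_arm:
  steps:
    - [0.92, -0.394, 0, 0, -1]
    - [0.92, -0.394, 0, 0, -1]
    - [0.92, -0.394, 0, 0, -1]
    - [0.92, -0.394, 0, 0, -1]
    - [0.92, -0.394, 0, 0, -1]

```text
clock: 34.05
position: [0.4808, 0.1189, 0.1389]
orientation: [3.141, -0.0, 1.463]
ft_force: [0.7, -0.2, -1.4]
finger_gap: 0.0314
grip_force: 30.2
```

Emit:
jog_arm:
  steps:
    - [0.92, -0.394, 0, 0, -1]
    - [0, 0, 0, 0, -1]
    - [0, 0, 0.8, 0, -1]
    - [0, 0, 0.8, 0, -1]
    - [0, 0, 0, 0, -1]

```text
clock: 34.55
position: [0.471, 0.1459, 0.0885]
orientation: [-3.137, 0.001, 1.463]
ft_force: [-0.5, -0.4, -0.1]
finger_gap: 0.0312
grip_force: 30.2
```

Emit:
jog_arm:
  steps:
    - [0, 0, 0, 0, -1]
    - [0, 0, 0, 0, -1]

```text
clock: 34.75
position: [0.4733, 0.1463, 0.0918]
orientation: [3.14, -0.0, 1.462]
ft_force: [-0.2, -0.5, 0.2]
finger_gap: 0.0314
grip_force: 30.2
```

```bash
python3 go.py .4718 .1467 .013 1.462 1
```

```text
now [0.4733 0.1463 0.0918] 1.4617 clk 34.75 gap 0.0314 F [-0.2 -0.5  0.2]
total shift units [np.float64(0.01), np.float64(-0.05), np.float64(2.63)] turn units -0.0 per row [np.float64(0.008), np.float64(-0.05), np.float64(2.626)]
```

Emit:
jog_arm:
  steps:
    - [0.01, -0.05, 0.8, 0, -1]
    - [0, 0, 0.8, 0, -1]
    - [0, 0, 0.7, 0, -1]
    - [0, 0, 0.15, 0, -1]
    - [0, 0, 0, 0, -1]

```text
clock: 35.25
position: [0.4712, 0.1468, 0.0175]
orientation: [-3.142, 0.0, 1.462]
ft_force: [-1.0, -0.1, -0.1]
finger_gap: 0.0312
grip_force: 30.3
```

Emit:
jog_arm:
  steps:
    - [0, 0, 0.05, 0, -1]
    - [0, 0, 0, 0, -1]
    - [0, 0, 0, 0, -1]

```text
clock: 35.55
position: [0.4715, 0.147, 0.0164]
orientation: [3.14, -0.0, 1.462]
ft_force: [0.1, -0.1, -0.5]
finger_gap: 0.0314
grip_force: 30.3
```

Emit:
jog_arm:
  steps:
    - [0, 0, 0.04, 0, -1]
    - [0, 0, 0, 0, -1]
    - [0, 0, 0, 0, -1]

```text
clock: 35.85
position: [0.471, 0.147, 0.0144]
orientation: [3.142, -0.0, 1.462]
ft_force: [-0.5, -0.3, -1.3]
finger_gap: 0.0312
grip_force: 30.3
```

Emit:
jog_arm:
  steps:
    - [0, 0.02, 0.03, 0, -1]
    - [0, 0, 0, 0, -1]
    - [0, 0, 0, 0, -1]

```text
clock: 36.15
position: [0.4716, 0.1469, 0.0134]
orientation: [-3.141, 0.0, 1.462]
ft_force: [0.5, 0.1, -0.2]
finger_gap: 0.0314
grip_force: 30.3
```

Emit:
jog_arm:
  steps:
    - [0, 0, 0.03, 0, -1]
    - [0, 0, 0, 0, -1]
    - [0, 0, 0, 0, -1]

```text
clock: 36.45
position: [0.4715, 0.1469, 0.0125]
orientation: [-3.141, 0.0, 1.462]
ft_force: [-0.0, 0.7, -0.6]
finger_gap: 0.0314
grip_force: 30.3
```

Emit:
jog_arm:
  steps:
    - [0, 0, 0.03, 0, -1]
    - [0, 0, 0, 0, -1]
    - [0, 0, 0, 0, -1]

```text
clock: 36.75
position: [0.4717, 0.1469, 0.0121]
orientation: [3.141, -0.0, 1.462]
ft_force: [-2.8, -0.4, 5.9]
finger_gap: 0.0315
grip_force: 31.1
```

Emit:
jog_arm:
  steps:
    - [0, 0, 0, 0, 0.1]
    - [0, 0, 0, 0, 0.3]
    - [0, 0, 0, 0, 0.3]
    - [0, 0, -0.6, 0, 0.3]
    - [0, 0, -1, 0, 0.3]

```text
clock: 37.25
position: [0.4703, 0.1467, 0.0587]
orientation: [-3.138, 0.001, 1.462]
ft_force: [0.9, 0.2, -0.4]
finger_gap: 0.0553
grip_force: 0.0
```

Emit:
jog_arm:
  steps:
    - [0, 0, -1, 0, 0.3]
    - [0, 0, -1, 0, 0.3]
    - [-0.9, 0.4, -0.5, 0, 0.3]
    - [-0.9, 0.4, 0, 0, 0.3]
    - [-0.9, 0.4, 0, 0, 0.3]

```text
clock: 37.75
position: [0.499, 0.0617, 0.1353]
orientation: [3.14, -0.0, 1.463]
ft_force: [0.3, 0.2, -0.5]
finger_gap: 0.0557
grip_force: 0.0
```

Emit:
jog_arm:
  steps:
    - [-0.9, 0.3, 0, 0, 0.3]
    - [-0.9, 0.3, 0, 0, 0.3]
    - [-0.9, 0.3, 0, 0, 0.3]
    - [-0.9, 0.3, 0, 0, 0.3]
    - [-0.9, 0.3, 0, 0, 0.3]

```text
clock: 38.25
position: [0.5287, -0.0778, 0.1346]
orientation: [-3.141, -0.0, 1.462]
ft_force: [1.1, 0.5, 1.1]
finger_gap: 0.0552
grip_force: 0.0
```

Emit:
jog_arm:
  steps:
    - [-0.9, 0, 0, 0, 0.3]
    - [-0.9, 0, 0, 0, 0.3]
    - [-0.9, 0, 0, 0, 0.3]
    - [-0.9, 0, 0, 0, 0.3]
    - [0, 0, 0, 0, 0.3]

```text
clock: 38.75
position: [0.5166, -0.1867, 0.1344]
orientation: [-3.141, 0.001, 1.459]
ft_force: [1.2, -1.5, -0.5]
finger_gap: 0.0556
grip_force: 0.0
```

```bash
python3 - <<'E'
from h import *
I={n:get_image(n) for n in("top","scene")}
print(observe()["position"])
q=-.109; ex=np.array([np.cos(q),np.sin(q)]); ey=np.array([-np.sin(q),np.cos(q)]); P=np.array([.5414,.1902])
def rep(n,p,y): d=np.array(p)-P; print("  ->",n,"plan frame mm",(1e3*d@np.array([ex,ey]).T).round(1),"yaw err deg",np.degrees(y-np.pi/2-q).round(1))
for nm,sh,z,nr in (("skip_mid",SKIP,.006,dict(top=(251,229),scene=(320,146))),("container_mid",BOX,.006,dict(top=(217,221),scene=(346,128))),("blue_cabin_mid",BOX,.042,dict(top=(225,178),scene=(390,140)))):
    r,s=fit(look(nm,nr),sh,z,1.46); print(s.round(3)); rep(nm,r[:2],r[2])
rep("gate",(.4642,.0746),np.pi/2+q); rep("bldg",(.5975,.1352),np.pi/2+q)
# brown tree base
for n in I:
    h=cv2.cvtColor(I[n],cv2.COLOR_RGB2HSV); 
c=np.array([.4642,.0746])+.25*ey
th=np.linspace(0,2*np.pi,60); circ=np.c_[c[0]+.02*np.cos(th),c[1]+.02*np.sin(th),np.full(60,.008)]
v={}
for n,(x,y,w,hh) in dict(top=(160,145,160,130),scene=(270,85,180,146)).items():
    k=400/w; im=cv2.resize(I[n][y:y+hh,x:x+w],(400,325),interpolation=2)
    cv2.polylines(im,[((proj(n,circ)+.5-[x,y])*k).astype(np.int32)],True,(255,0,0),1); v[n]=im
cv2.imwrite("pics/fin.png",np.hstack([v["top"],v["scene"]])[:,:,::-1])
E
```

```text
[ 0.51660549 -0.18426144  0.13440205]
skip_mid top [244.3, 226.2, 23.4, 14.6] 0.64 1
skip_mid scene [317.1, 142.3, 23.5, 15.1] 0.8 1
0.862
  -> skip_mid plan frame mm [-63.9 -52.1] yaw err deg -0.8
container_mid top [199.1, 221.0, 40.4, 18.6] 0.8 1
container_mid scene [338.7, 110.5, 27.4, 35.3] 0.61 1
0.917
  -> container_mid plan frame mm [-63.8  40.6] yaw err deg -1.1
blue_cabin_mid top [199.4, 167.5, 39.7, 23.6] 0.61 1
blue_cabin_mid scene [377.0, 126.6, 32.0, 34.8] 0.83 1
0.951
  -> blue_cabin_mid plan frame mm [63.4 45.3] yaw err deg 0.3
  -> gate plan frame mm [ -64.2 -123.3] yaw err deg 0.0
  -> bldg plan frame mm [ 61.8 -48.6] yaw err deg 0.0
```

View pics/fin.png

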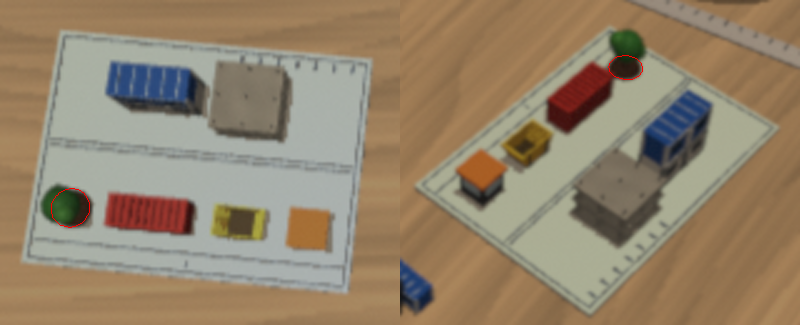

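The tree base circle (70,208) fits both views. The row, tree – container (149,213) – skip (240,221) – gatehouse (309,228), is even to about 1 mm, and the stack stands squarely beside the building. Handing in.

```bash
python3 -c "
from bench import *
print(hand_in())"
```

```text
the job is handed in; nothing more can be done
None
```

The job is handed in at about 39 s of the 115 s: the blue cabin is stacked on the white one about 2 cm left of the building, and the container and skip stand in line between the tree and gatehouse with gaps of about 26 mm, even to about 1 mm by camera, with the eraser and tape measure kept clear of (I took no closing look at either).

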